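# Draw the long bone chisel out of the half-open instrument case

### The job

Slide the clear cover of the instrument case fully open to its stop. The cover clears only half of the case, so take the long square-handled bone chisel by the part in the opening, raise its cap end and draw it out slantwise from under the fixed pane without prying it against the pane, leaving the mouth mirror lying in the case and the bowl and bottle where they stand. Finish with the chisel still in the gripper, held motionless in the air, every part of it at least 5 cm above the top of the case.

Things in the scene. Friction and masses are not known exactly. Their poses are not given: they have to be found in the camera images.
- case: Fixed white tub, dark mat on its floor, with aluminium tracks, 232 (x) x 206 (y) x 70 (z) mm. Origin: centre of its underside on the bench. Inside: x -110 to +110, y -95 to +95, floor at z 6. Tops: side tracks z 70, end walls z 57 (at -x) and z 63 (at +x). The two instruments lie along x on rests, one at y +40, one at y -40; which is where varies.
- rest_near (a point): Middle of the top of the notched silicone rest at x -45, z 26 in the case frame. It runs right across the case, 12 mm thick in x; its notches are 18 mm wide, 6 mm deep, teeth to z 32. The chisel can be rocked upon it.
- rest_far (a point): The same for the other rest, at x +75, z 26 in the case frame. Between the two rests nothing is under the instruments down to the case's floor at z 6.
- fixed_pane: Clear pane fixed for good over the case's -x half: x -113 to 0, z 58 to 61 in the case frame, over the whole width. Its origin and axes are the case's.
- cover (a joint): Clear sliding pane, 118 x 194 x 4 mm, at z 64 to 68 in the case frame. 0 m = closed over the +x half (x -4 to +114); it slides to the case's -x, over the fixed pane, to its stop at 0.110 m = fully open. Starts 0 to 40 mm open. Takes 1.5 to 3 N, stays where it is left. Fully open, x 4 to 110 of the case is open from above.
- cover_knob (a point): Centre of the cover's aluminium grip, a block 20 (x) x 22 (y) x 24 (z) mm on the cover, z 68 to 92 in the case frame; this point is at z 80. At cover = 0 it lies at x +16, y 0 in the case frame and moves to -x by the joint value.
- chisel: Loose steel bone chisel, 196 mm long, 100 to 170 g. Handle 12 x 12 mm from x -55 to +88, round cap 16 mm across to x +98, flat blade 15 x 4 mm to x -98. Origin: middle of its length, on the handle's underside; x towards the cap. Lies on the rests, underside at z 26 of the case, parallel to the case's x, cap to +x, centred within 5 mm. Centre of mass about x +11.
- chisel_grip (a point): Point on the chisel's axis 36 mm from its middle towards the cap, about halfway between the fixed pane's edge and the far rest.
- chisel_blade_end (a point): End of the blade on the chisel's axis (x = -98).
- chisel_cap_end (a point): End of the cap on the chisel's axis (x = +98).
- mirror: Loose mouth mirror, 167 mm long, 30 g: handle 8 x 8 mm, thin neck, round head 22 mm across at -x. Lies on the rests in the other notches. Origin: near its middle, on the handle's underside. To be left.
- bowl: Loose steel bowl, 90 mm in diameter, 40 mm high, standing beside the case at its +y side. Origin: centre of its underside. To be left.
- bottle: Loose white plastic bottle, 60 mm in diameter, 150 mm high, standing beside the case at its -y side. Origin: centre of its underside. To be left.
Things that resemble listed ones, but are neither listed nor needed, are in the scene too. There is more than one size of the bottle; the job needs the largest.

How it is judged (in metres and radians):
On the way, in this order (a step that is already met when the one before it is completed fails the run):
1. the cover is slid fully open, to within 8 mm of its stop (value of joint cover above 0.102 m), for 0.2 s.
2. the chisel slants through the opening: its cap end is above the case while its blade end is still below the fixed pane, inside the case (z of chisel_cap_end in the frame of case above 0.075 m and z of chisel_blade_end in the frame of case below 0.058 m and x of chisel_blade_end in the frame of case below 0 m), for 0.1 s.
At the end, for the whole second after the job is handed in: The chisel is held still by the fingers alone, both its ends over 115 mm above the bench (45 mm above the case); the cover is over 100 of 110 mm open; the mirror lies in the case within 20 mm of its place, bowl and bottle within 30 mm (height (world z) of each of chisel_blade_end, chisel_cap_end above 0.115 m and contact force between chisel and the fingers above 0.5 N and contact force between chisel and case below 0.1 N and contact force between chisel and bottle below 0.1 N and linear speed of chisel below 0.05 m/s and value of joint cover above 0.1 m and z of mirror in the frame of case below 0.04 m and distance of mirror from where it was at the start of the episode below 0.02 m and distance of each of bowl, bottle from where it was at the start of the episode below 0.03 m); the arm keeps its last pose, push and grip.
It fails at once if the chisel is pried against the fixed pane (over 15 N) (contact force between chisel and fixed_pane above 15 N).
It fails at once if the mouth mirror is moved by more than 30 mm (distance of mirror from where it was at the start of the episode above 0.03 m).
It fails at once if the bowl or the bottle is moved by more than 30 mm (distance of any of bowl, bottle from where it was at the start of the episode above 0.03 m).
It also fails if it takes over 54 s, if anything falls off the work surface, if the arm or the gripper's body presses on something with over 40 N, if the wrist force passes 120 N, or if a joint passes its speed limit or range.

### The arm

A 6-joint arm with a two-finger parallel gripper is mounted at the origin on the work surface. World frame = base frame: x ahead of the robot, y to its left, z up, the work surface at z = 0. Lengths are in mm, angles in degrees, forces in N, time in s.
With the tool pointing down it reaches from about 350 to 850 mm from the base axis. Payload 8.1 kg.
Tool frame: the origin (TCP) lies at the very end of the fingers, on their centre line; the grasp point (between the pads) lies 19 mm behind it (r.grip_depth is the distance from the TCP to the grasp point, in mm); z points along the fingers, y is the direction in which the jaws open and shut (so a half turn about z gives the same grasp; the last joint's range is limited). The gripper opens to 85 mm and grips with 20 to 120 N. Pads are 22 mm wide; open, the fingers measure 114 mm over their backs; the gripper's body (76 mm by 85 mm) begins 54 mm behind the grasp point. The pads swing forward as they close: fully open they stand 13 mm farther back than shut.
Start: joints at [64.779, 7.471, 85.268, -0, 87.261, -4.893], TCP at [208.421, 562.642, 231.292] pointing down, gripper open.
Joint ranges: [-169.43, 169.43], [-51.17, 129.36], [1.28, 143.12], [-76.62, 256.62], [0, 156.53], [-152.29, 152.29]. Speed limits (degrees/s): [136.94, 136.94, 159.86, 180, 180, 180].

### API

Orientations are given as [roll, pitch, yaw] about the fixed x, y, z axes, in that order (R = Rz(yaw) Ry(pitch) Rx(roll)).
In Python, from bench import status, viewer, hand_in, r gives the robot as it stands.
- The arm moves only by the shell command python3 -m crank 'ROWS' [OPENING] [FORCE]. ROWS is a JSON object of lists of equal length, an entry for each row: "slide": the shift along the tool's x, y, z in m, a list of three; "twist": the turn about the tool's z in rad. A call has 1 to 8 rows; each row shifts and turns the commanded pose from where the row before left it, along the tool's axes as they then stand; what a row does not reach is not made up. A row lasts 1/10 s, in which the tool goes at most 50 mm and 8.59 degrees, less where a joint would pass 70% of its speed; a pose out of reach is approached as far as the arm can. A call with a gripper value outside its range is refused whole. OPENING is the closure, from 0 (fully open) to 1 (shut), set as the call begins (- or left out, the last holds). The fingers move at their own pace and stop on an object; FORCE is the grip in N (left out, the last holds). Time passes only in rows, so rows that do not move let the fingers close. It gives the time, the measured TCP pose, the force and the opening at its end, in the units of the state.
- status.sense(): the state, without advancing time (a new reading comes with each control period).
- viewer.snapshot(name): name is "side" or "top"; returns a dict with "img" (384x512x3 uint8, red, green, blue), "fx", "fy", "cx", "cy" (pixels), "R" (3x3) and "t" (3): a world point X has camera coordinates R X + t. Camera axes: x right, y down, z forward; pixel columns grow to the right and rows downward; lengths in mm; the calibration is good to about 2 mm. A picture is of the moment at which its call begins. There is no depth.
- hand_in(): hands the job in, once; it reports no verdict.
The state is a dict: "time": time; "joint_pos": joint angles; "qd": joint speeds; "joint_efforts": joint torques, N m; "tool_pos": TCP position; "tcp_rot": TCP orientation; "ft_force": force on the tool from outside, world axes, zero at the start; "wrist_torque": the same for the moment, N m; "finger_gap": finger opening in mm.
Only numpy, scipy, OpenCV 4.12 (cv2) and the standard library are available. Lean on these libraries where they do the work, as an engineer would, in place of code of your own. Each camera call takes 0.05 s, during which the arm holds its last target.

## Working session

There is one attempt and no reset: what is moved stays moved. The work goes in short steps, Python scripts to look and compute and a shell command to move; the robot and the scene stay as the last step left them, time stands still between calls to the robot, and variables do not carry over. Pictures are saved under pics/ and viewed, and the job is handed in when it is done.

```bash
ls; mkdir -p pics; python3 - <<'E'
from bench import status, viewer, r
import cv2
print(status.sense())
for n in ("side","top"):
    s=viewer.snapshot(n)
    cv2.imwrite(f"pics/{n}0.png",s["img"][:,:,::-1])
    print(n,{k:s[k] for k in s if k!="img"})
E
```

```text
pics
{'time': 0.0, 'joint_pos': array([ 6.47782916e+01,  7.51567996e+00,  8.53287435e+01,  1.89992158e-04,
        8.72602893e+01, -4.89431562e+00]), 'qd': array([-0.0608354 ,  0.07877171, -0.11324519, -0.0987618 ,  0.00739375,
        0.06835304]), 'joint_efforts': array([-3.34514072e-03, -5.69383335e+01, -5.00571477e+01, -4.63594879e-04,
        1.43153826e-02,  1.65097696e-07]), 'tool_pos': array([208.19081544, 562.14943915, 230.24358963]), 'tcp_rot': array([-1.79895685e+02, -9.12295812e-03,  1.59672590e+02]), 'ft_force': array([-0.70679387, -0.23352666, -0.07180685]), 'wrist_torque': array([0.01136569, 0.05418537, 0.01646559]), 'finger_gap': 85.39069106034695}
side {'fx': 377.01228476107354, 'fy': 377.01228476107354, 'cx': 255.7197247765746, 'cy': 188.28157373129585, 'R': array([[ 0.8373079 , -0.54658261,  0.01276466],
       [-0.25616937, -0.41283685, -0.87403832],
       [ 0.48300387,  0.72856927, -0.48568928]]), 't': array([-473.21104087,  236.80071669,  747.14383455])}
top {'fx': 487.7179788384069, 'fy': 487.7179788384069, 'cx': 254.54030338678552, 'cy': 196.23300837570622, 'R': array([[-0.01985498, -0.9996068 ,  0.01979968],
       [-0.98688282,  0.01642115, -0.16060087],
       [ 0.16021258, -0.02272869, -0.98682082]]), 't': array([  38.41113629,  563.45367152, 1179.16634   ])}
```

View pics/side0.png

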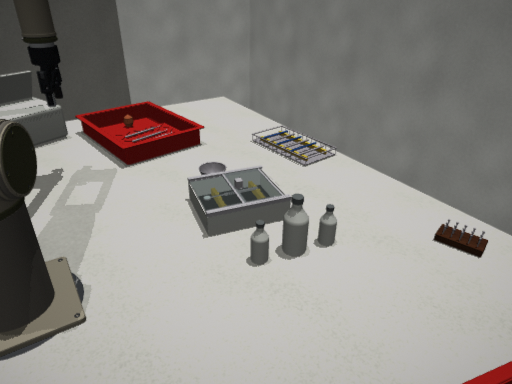

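View pics/top0.png

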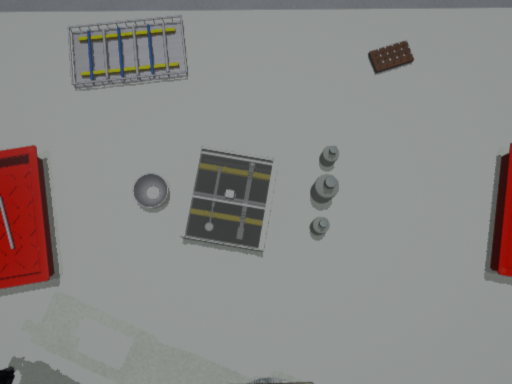

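```bash
python3 - <<'E'
import cv2
a=cv2.imread("pics/top0.png")[140:260,125:345]
cv2.imwrite("pics/top0c.png",cv2.resize(a,None,fx=3.6,fy=3.6,interpolation=cv2.INTER_CUBIC))
a=cv2.imread("pics/side0.png")[155:270,180:345]
cv2.imwrite("pics/side0c.png",cv2.resize(a,None,fx=4.8,fy=4.8,interpolation=cv2.INTER_CUBIC))
E
```

```text
(no output)
```

View pics/top0c.png

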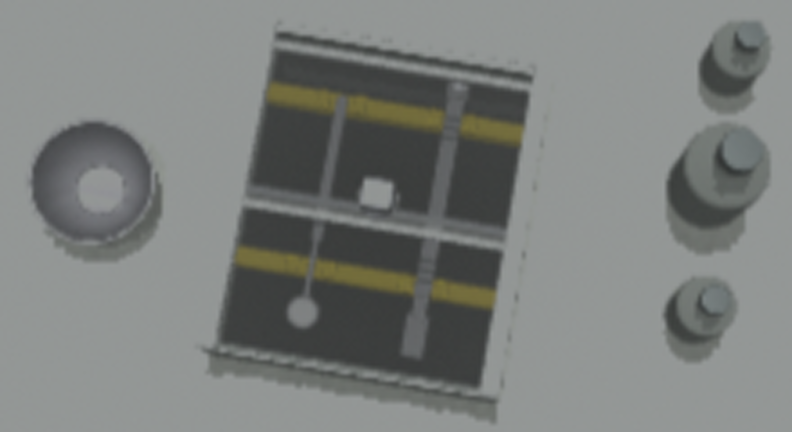

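View pics/side0c.png

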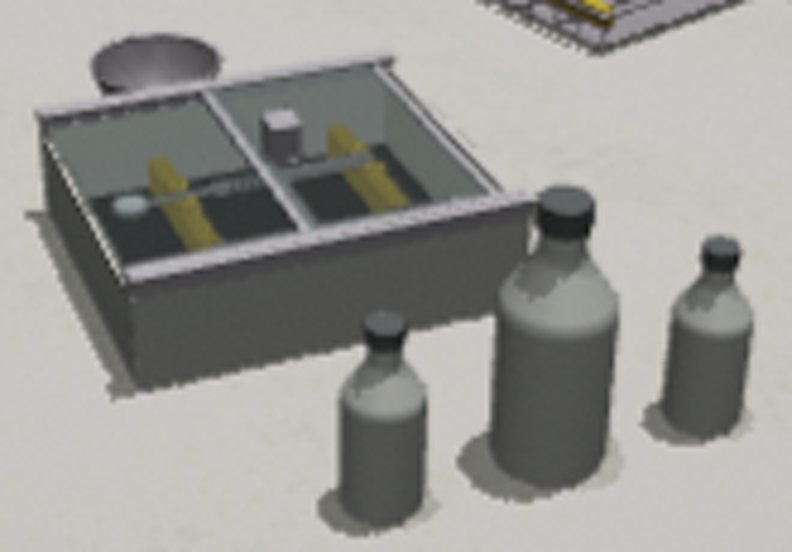

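```bash
cat > h.py <<'E'
import numpy as np, cv2
from bench import viewer,status
def snap(n,name=None):
    s=viewer.snapshot(n)
    if name: cv2.imwrite(f"pics/{name}.png",s["img"][:,:,::-1])
    return s
def cast(s,u,v,z):
    d=np.array([(u-s["cx"])/s["fx"],(v-s["cy"])/s["fy"],1.0])
    R=np.array(s["R"]);t=np.array(s["t"]).ravel()
    o=-R.T@t; d=R.T@d
    return o+d*(z-o[2])/d[2]
def ray(s,u,v):
    R=np.array(s["R"]);t=np.array(s["t"]).ravel()
    d=R.T@np.array([(u-s["cx"])/s["fx"],(v-s["cy"])/s["fy"],1.0]); return -R.T@t,d/np.linalg.norm(d)
def tri(s1,p1,s2,p2):
    o1,d1=ray(s1,*p1);o2,d2=ray(s2,*p2)
    A=np.stack([d1,-d2],1);k=np.linalg.lstsq(A,o2-o1,rcond=None)[0]
    a=o1+k[0]*d1;b=o2+k[1]*d2
    return (a+b)/2,np.linalg.norm(a-b)
def proj(s,X):
    c=np.array(s["R"])@X+np.array(s["t"]).ravel()
    return s["fx"]*c[0]/c[2]+s["cx"],s["fy"]*c[1]/c[2]+s["cy"]
def zoom(s,name,u0,v0,u1,v1,f):
    a=s["img"][v0:v1,u0:u1,::-1]
    cv2.imwrite(f"pics/{name}.png",cv2.resize(a,None,fx=f,fy=f,interpolation=cv2.INTER_CUBIC))
E
python3 - <<'E'
from h import *
np.set_printoptions(precision=1,suppress=True)
s=snap("top"); q=snap("side")
hsv=cv2.cvtColor(s["img"],cv2.COLOR_RGB2HSV)
m=((hsv[...,0]>18)&(hsv[...,0]<35)&(hsv[...,1]>90)).astype(np.uint8)
m[:140]=0;m[260:]=0
m=cv2.morphologyEx(m,cv2.MORPH_CLOSE,np.ones((3,15),np.uint8))
c,_=cv2.findContours(m,cv2.RETR_EXTERNAL,cv2.CHAIN_APPROX_NONE)
for k in c:
    if cv2.contourArea(k)<50: continue
    rc=cv2.minAreaRect(k); b=cv2.boxPoints(rc)
    print(rc)
    i=np.argsort(b[:,0]); e1=b[i[:2]].mean(0); e2=b[i[2:]].mean(0)
    P=[cast(s,*e,31) for e in (e1,e2)]
    print(P, np.linalg.norm(P[0]-P[1]), (P[0]+P[1])/2, np.degrees(np.arctan2(*(P[0]-P[1])[[1,0]]))-90)
f=lambda x,y:(x/3.6+125-.4,y/3.6+140-.4)
cap=cast(s,*f(457,88),32);bl=cast(s,*f(411,355),28)
print("cap",cap,"blade",bl,np.linalg.norm(cap-bl),np.degrees(np.arctan2(*(cap-bl)[[1,0]])))
print("knob",cast(s,*f(377,190),92))
g=lambda x,y:(x/4.8+180-.4,y/4.8+155-.4)
print(tri(s,f(377,190),q,g(282,119)))
# outer corners of tub at top z70 : TL,TR,BR,BL
for p in [(278,30),(533,70),(495,398),(215,350)]: print(cast(s,*f(*p),70))
E
```

```text
((225.9913330078125, 216.5502166748047), (71.53080749511719, 5.165170192718506), 9.7824068069458)
[array([532.7, 189.4,  31. ]), array([498.8,  12.3,  31. ])] 180.3135182393861 [515.7 100.8  31. ] -10.842172682262188
((234.43243408203125, 170.9053955078125), (70.19835662841797, 5.260766983032227), 9.462323188781738)
[array([649.4, 166.3,  31. ]), array([616.4, -10.3,  31. ])] 179.7224536861899 [632.9  78.   31. ] -10.559071399004097
cap [650.   33.8  32. ] blade [460.8  69.4  28. ] 192.50655935216284 -10.65491797303078
knob [566.9  89.9  92. ]
(array([566.4,  90.3,  90.6]), np.float64(1.7068893198276724))
[684.2 157.7  70. ]
[653.1 -18.3  70. ]
[427.8  13.   70. ]
[463.4 200.5  70. ]
```

```bash
python3 -m crank '{"slide":[[0,0,0],[0,0,0],[-0.0336,-0.0284,0],[-0.0336,-0.0284,0],[-0.0336,-0.0284,0],[-0.0336,-0.0284,0],[-0.0336,-0.0284,0],[-0.0336,-0.0284,0]],"twist":[-0.083,-0.083,0,0,0,0,0,0]}' 1 20
python3 -m crank '{"slide":[[-0.0336,-0.0284,0],[-0.0336,-0.0284,0],[-0.0336,-0.0284,0],[-0.0336,-0.0284,0],[-0.0336,-0.0284,0],[-0.0336,-0.0284,0],[-0.0336,-0.0284,0],[0,0,0]],"twist":[0,0,0,0,0,0,0,0]}'
```

```text
time: 1.0
tool_pos: [375.2, 355.9, 231.2]
tcp_rot: [180.0, 0.0, 169.2]
ft_force: [0.8, 0.4, 0.6]
finger_gap: 0.0
time: 1.8
tool_pos: [570.4, 113.5, 230.7]
tcp_rot: [-179.9, 0.0, 168.9]
ft_force: [-0.0, -0.4, 0.1]
finger_gap: -0.1
```

```bash
python3 -m crank '{"slide":[[-0.0302,-0.024,0],[0,0,0.04],[0,0,0.04],[0,0,0.04],[0,0,0.02],[0,0,0],[0,0,0]],"twist":[0,0,0,0,0,0,0]}'
python3 - <<'E'
from h import *
s=snap("side");zoom(s,"side1",180,135,345,260,4.8)
s=snap("top");zoom(s,"top1",125,130,345,260,3.6)
E
```

```text
time: 2.5
tool_pos: [593.2, 89.2, 91.7]
tcp_rot: [-180.0, -0.0, 169.2]
ft_force: [0.1, -0.1, 1.5]
finger_gap: -0.0
```

View pics/side1.png

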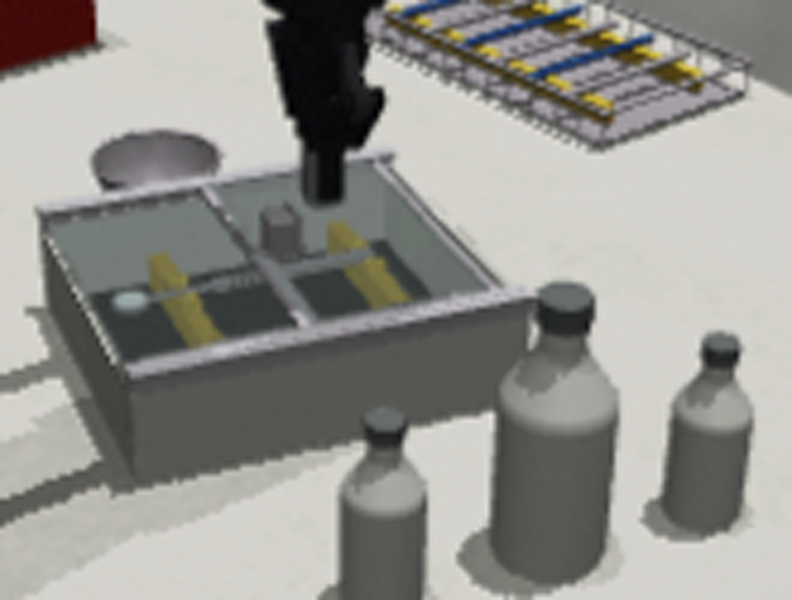

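View pics/top1.png

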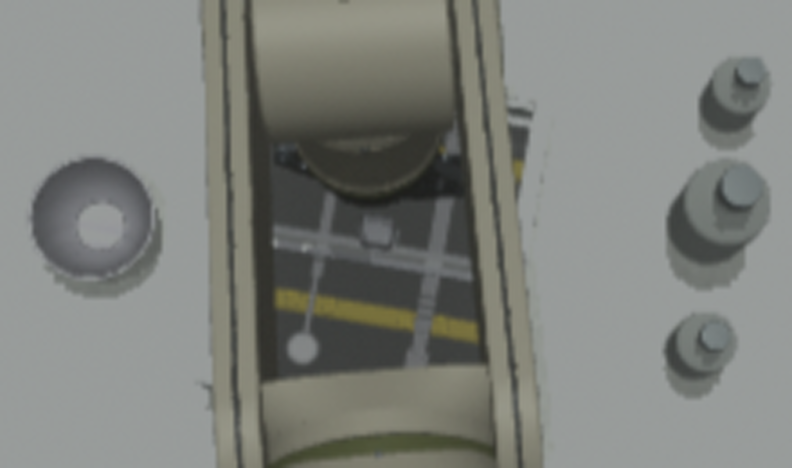

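```bash
python3 -m crank '{"slide":[[0,-0.0035,0.013],[0,0,0],[0.005,0,0],[0.01,0,0],[0.01,0,0],[0.01,0,0],[0.01,0,0],[0.01,0,0]],"twist":[0,0,0,0,0,0,0,0]}'
python3 -m crank '{"slide":[[0.01,0,0],[0.01,0,0],[0.01,0,0],[0.008,0,0],[0.005,0,0],[0,0,0]],"twist":[0,0,0,0,0,0]}'
python3 - <<'E'
from h import *
s=snap("side");zoom(s,"side2",180,135,345,260,4.8)
E
```

```text
time: 3.4
tool_pos: [537.8, 95.8, 78.6]
tcp_rot: [180.0, 0.0, 169.2]
ft_force: [1.9, -0.5, 0.1]
finger_gap: -0.1
time: 4.0
tool_pos: [495.5, 104.0, 78.1]
tcp_rot: [180.0, -0.1, 169.2]
ft_force: [0.1, 0.2, 0.4]
finger_gap: -0.1
```

View pics/side2.png

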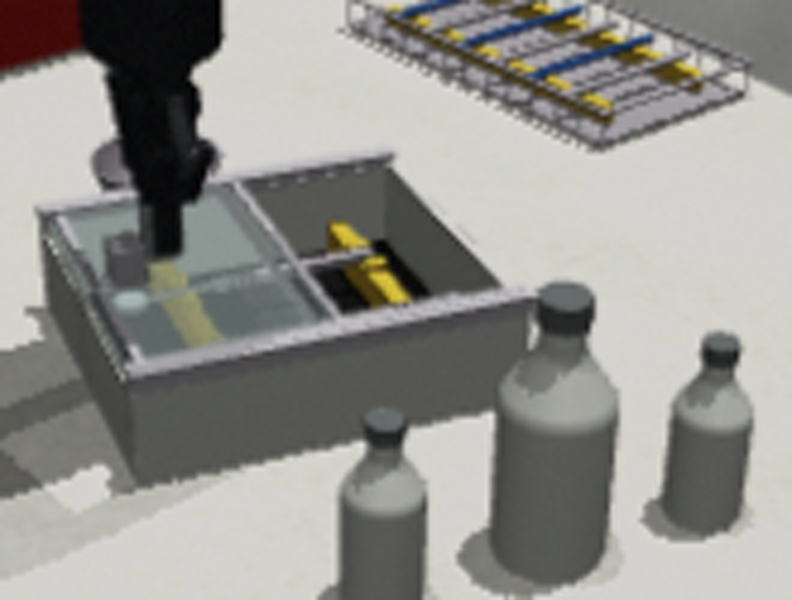

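```bash
python3 -m crank '{"slide":[[0.004,0,0],[0,0,0],[0.003,0,0],[0,0,0]],"twist":[0,0,0,0]}'
python3 -m crank '{"slide":[[0.002,0,0],[0,0,0]],"twist":[0,0]}'
```

```text
time: 4.45
tool_pos: [490.0, 104.9, 78.4]
tcp_rot: [180.0, 0.1, 169.2]
ft_force: [4.5, -0.9, -2.1]
finger_gap: 0.2
time: 4.65
tool_pos: [489.9, 105.0, 78.7]
tcp_rot: [180.0, 0.3, 169.2]
ft_force: [14.1, -1.4, -9.3]
finger_gap: -0.3
```

```bash
python3 -m crank '{"slide":[[-0.008,0,0],[-0.002,0,-0.03],[0,0,-0.035],[-0.038,-0.013,0],[-0.038,-0.013,0],[-0.04,-0.014,0],[0,0,0],[0,0,0]],"twist":[0,0,0,0,0,0,0,0]}' 0.47 20
python3 - <<'E'
from h import *
s=snap("side");zoom(s,"side3",180,135,345,260,4.8)
s=snap("top");zoom(s,"top3",125,130,345,260,3.6)
E
```

```text
time: 5.45
tool_pos: [603.5, 42.0, 142.1]
tcp_rot: [-180.0, -0.2, 169.1]
ft_force: [0.5, -0.6, 0.2]
finger_gap: 45.4
```

View pics/side3.png

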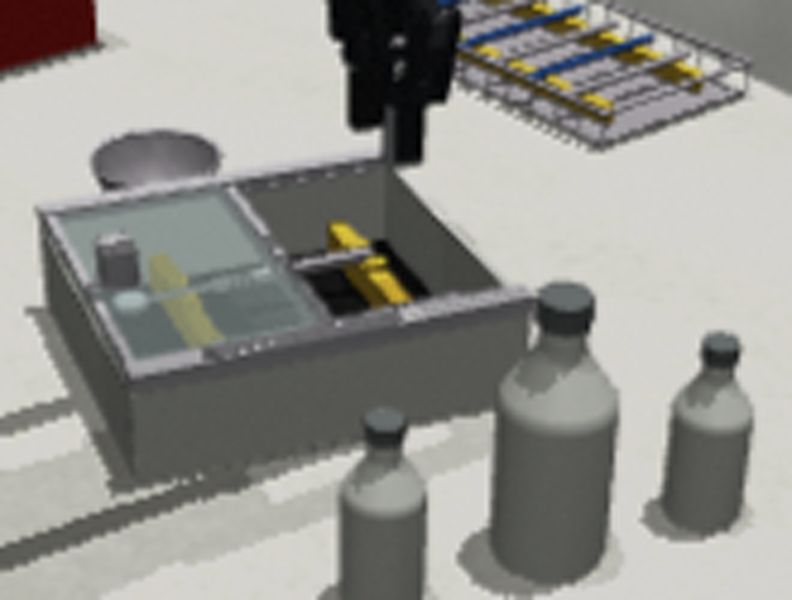

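View pics/top3.png

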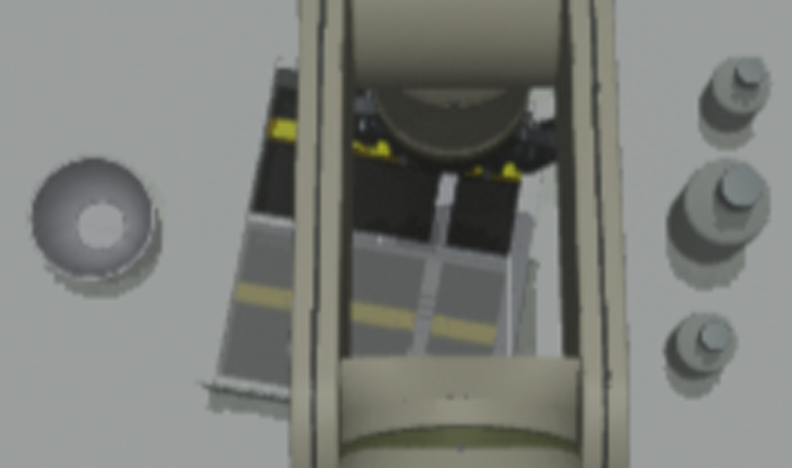

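```bash
python3 -m crank '{"slide":[[0,0,0.03],[0,0,0.03],[0,0,0.02],[0,0,0.015],[0,0,0]],"twist":[0,0,0,0,0]}'
python3 - <<'E'
from h import *
s=snap("side");zoom(s,"side4",180,135,345,260,4.8)
s=snap("top");zoom(s,"top4",125,130,345,260,3.6)
E
```

```text
time: 6.05
tool_pos: [601.5, 43.1, 46.2]
tcp_rot: [-180.0, -0.2, 169.2]
ft_force: [0.4, -0.5, 0.8]
finger_gap: 45.8
```

View pics/side4.png

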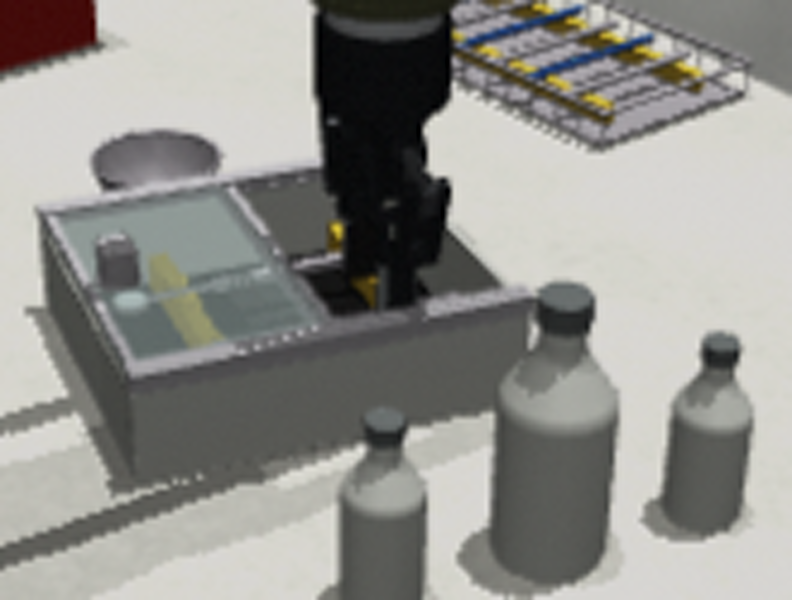

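View pics/top4.png

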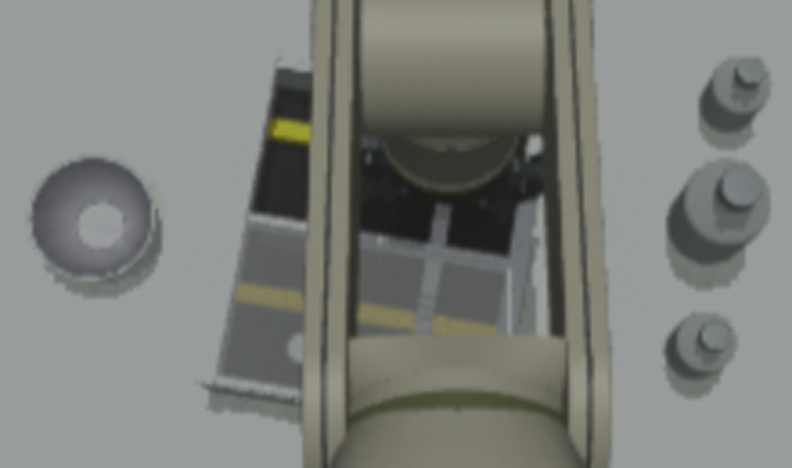

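```bash
python3 -m crank '{"slide":[[-0.003,0,0.012],[0,0,0.012],[0,0,0.004],[0,0,0],[0,0,0]],"twist":[0,0,0,0,0]}'
python3 -m crank '{"slide":[[0,0,0],[0,0,0],[0,0,0],[0,0,0],[0,0,0]],"twist":[0,0,0,0,0]}' 1 20
```

```text
time: 6.65
tool_pos: [606.6, 42.1, 20.0]
tcp_rot: [180.0, -0.0, 169.2]
ft_force: [-0.0, 2.0, -1.0]
finger_gap: 45.3
time: 7.15
tool_pos: [606.9, 41.7, 20.5]
tcp_rot: [-180.0, 0.0, 169.2]
ft_force: [0.6, -0.4, 2.6]
finger_gap: 12.1
```

Gripped at 12.1 mm, the handle's width. I'll lift it a little and check the tilt.

```bash
python3 -m crank '{"slide":[[0,0,-0.004],[0,0,-0.004],[0,0,-0.004],[0,0,0],[0,0,0]],"twist":[0,0,0,0,0]}'
python3 - <<'E'
from h import *
s=snap("side");zoom(s,"side5",180,155,310,255,6)
s=snap("top");zoom(s,"top5",175,140,285,225,7)
E
```

```text
time: 7.65
tool_pos: [606.9, 42.0, 32.5]
tcp_rot: [180.0, 0.0, 169.2]
ft_force: [-0.2, -0.1, -0.8]
finger_gap: 11.3
```

View pics/side5.png

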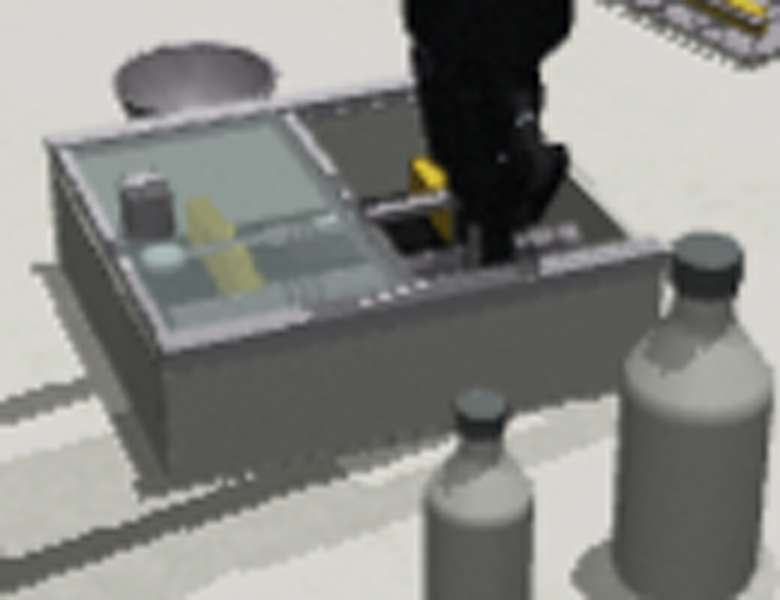

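View pics/top5.png

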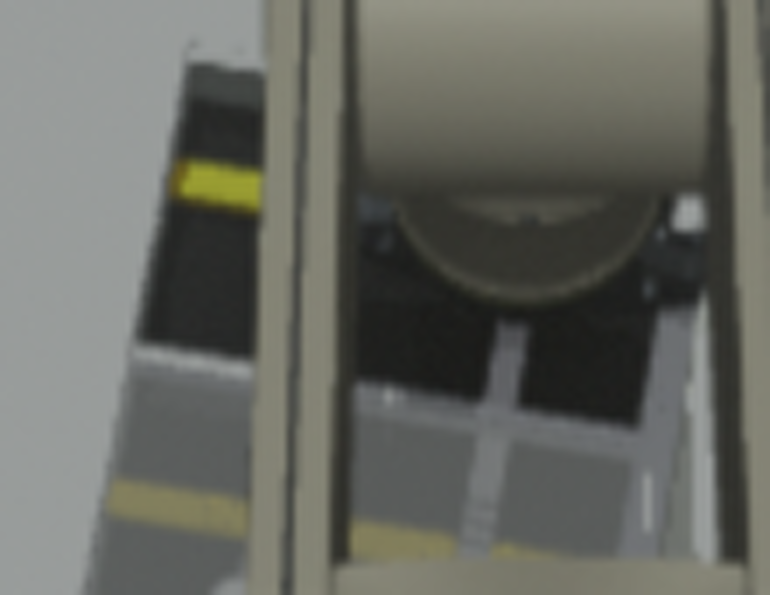

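```bash
cat >> h.py <<'E'
C=np.array([559.6,92.2,0]);EX=np.array([.9823,-.1874,0]);EY=np.array([.1874,.9823,0])
def onplane(s,u,v,y=-40.6):
    o,d=ray(s,u,v); k=(y-(o-C)@EY)/(d@EY); P=o+k*d
    return np.array([(P-C)@EX,P[2]])
E
python3 - <<'E'
from h import *
s=snap("side")
for p in [(580,230),(550,237),(525,243),(440,262),(410,268),(380,280),(300,293)]:
    print(p,onplane(s,p[0]/6+180-.4,p[1]/6+155-.4).round(1))
g=lambda p:(p[0]/6+180-.4,p[1]/6+155-.4)
E
python3 -c "
import cv2
a=cv2.imread('pics/side5.png')[180:330,250:620]
cv2.imwrite('pics/side5b.png',cv2.resize(cv2.convertScaleAbs(a,alpha=1.6),None,fx=2,fy=2))"
```

```text
(580, 230) [104.9  48.5]
(550, 237) [89.4 47.9]
(525, 243) [76.6 47.3]
(440, 262) [33.9 46.1]
(410, 268) [19.1 46.1]
(380, 280) [ 4.4 42.9]
(300, 293) [-34.1  44.4]
```

View pics/side5b.png

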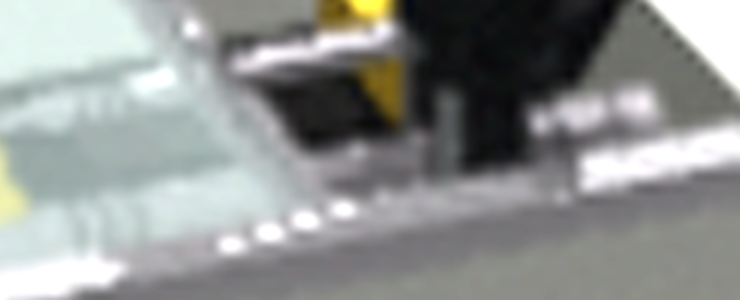

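```bash
python3 -m crank '{"slide":[[0.005,0,0],[0.005,0,0],[0,0,0],[0,0,0.005],[0,0,0.005],[0,0,0.002],[0,0,0],[0,0,0]],"twist":[0,0,0,0,0,0,0,0]}'
python3 -m crank '{"slide":[[0,0,0],[0,0,0],[0,0,0],[0,0,-0.013],[0,0,-0.013],[0,0,0]],"twist":[0,0,0,0,0,0]}' 0.47 20
```

```text
time: 8.6
tool_pos: [597.4, 43.7, 20.5]
tcp_rot: [180.0, 0.0, 169.2]
ft_force: [0.4, -0.3, 2.0]
finger_gap: 11.6
time: 9.2
tool_pos: [599.3, 43.7, 49.9]
tcp_rot: [180.0, 0.3, 169.2]
ft_force: [0.5, -0.7, 0.5]
finger_gap: 45.5
```

```bash
python3 - <<'E'
from h import *
s=snap("side");zoom(s,"side6",200,155,320,255,6)
E
```

```text
(no output)
```

View pics/side6.png

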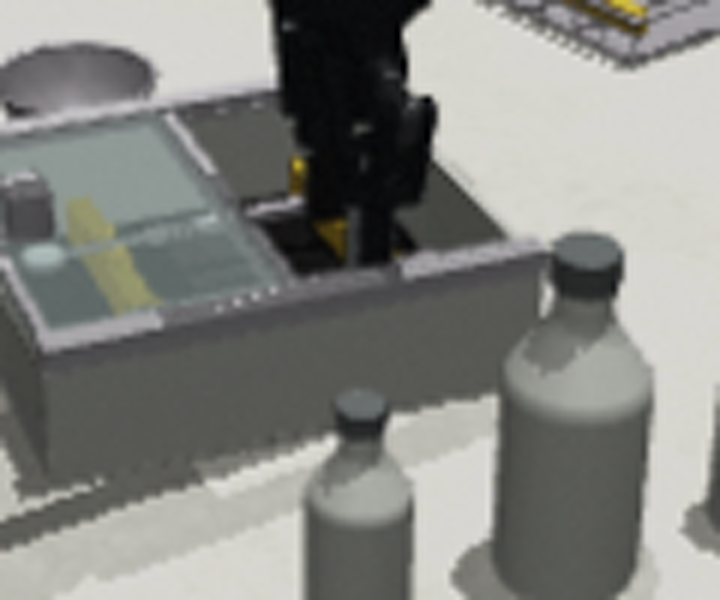

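```bash
python3 -m crank '{"slide":[[0,0,-0.015],[-0.024,0,0],[-0.024,0,0],[0,0,0],[0,0,0]],"twist":[0,0,0,0,0]}'
python3 - <<'E'
from h import *
for i in range(3):
    s=snap("side");p=status.sense()["tool_pos"];print(p.round(1),((p-C)@EX).round(1),((p-C)@EY).round(1))
zoom(s,"side7",200,155,320,255,6)
s=snap("top");zoom(s,"top7",175,140,285,225,7)
E
```

```text
time: 9.75
tool_pos: [644.0, 34.7, 61.5]
tcp_rot: [-180.0, -0.0, 169.2]
ft_force: [-0.0, 0.3, -0.8]
finger_gap: 45.5
[643.4  34.9  61.2] 93.1 -40.6
[643.2  35.   61.1] 92.8 -40.5
[643.2  35.   61.1] 92.8 -40.5
```

View pics/side7.png

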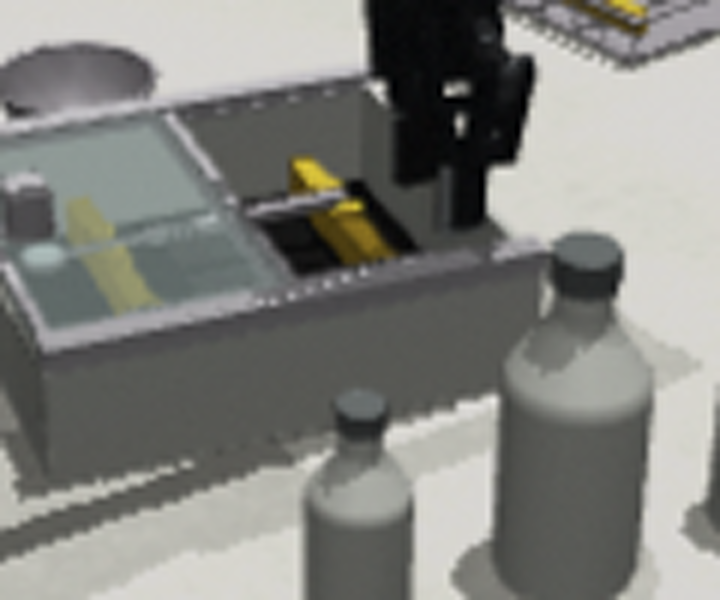

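View pics/top7.png

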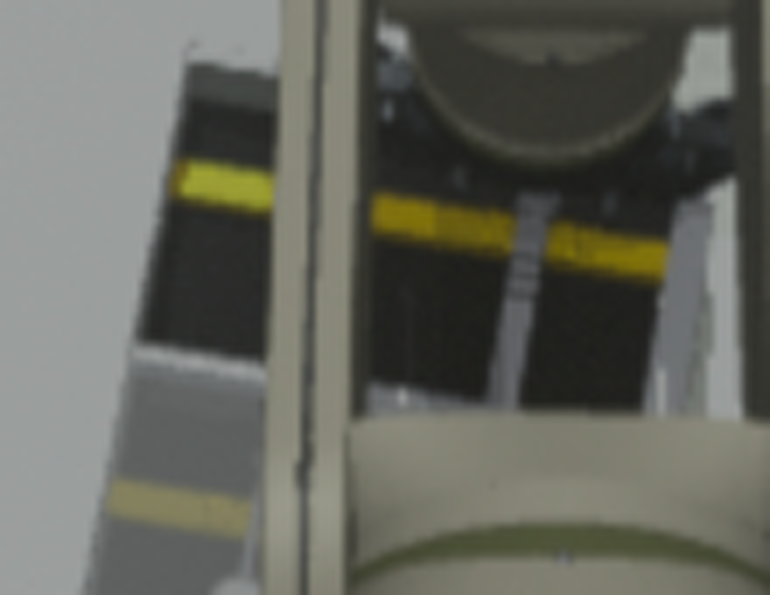

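```bash
python3 -m crank '{"slide":[[-0.003,0,0],[0,0,0.012],[0,0,0.012],[0,0,0.008],[0,0,0],[0,0,0]],"twist":[0,0,0,0,0,0]}'
python3 -c "
from h import *
snap('side');p=status.sense()['tool_pos'];print(p.round(1),((p-C)@EX).round(1),((p-C)@EY).round(1),status.sense()['ft_force'].round(1))"
```

```text
time: 10.55
tool_pos: [646.5, 34.2, 28.5]
tcp_rot: [-180.0, -0.1, 169.2]
ft_force: [-0.0, -1.2, -0.0]
finger_gap: 45.5
[647.1  34.2  29.2] 96.8 -40.5 [ 0.6  0.6 -0.1]
```

```bash
python3 -m crank '{"slide":[[0,0,0.005],[0,0,0],[0,0,0],[0,0,0],[0,0,0],[0,0,0]],"twist":[0,0,0,0,0,0]}' 1 20
python3 -m crank '{"slide":[[0,0,-0.005],[0,0,-0.005],[0,0,-0.005],[0,0,0],[0,0,0],[0,0,0]],"twist":[0,0,0,0,0,0]}'
python3 - <<'E'
from h import *
s=snap("side");zoom(s,"side8",200,155,320,255,6)
s=snap("top");zoom(s,"top8",175,140,285,225,7)
p=status.sense()['tool_pos'];print(p.round(1),((p-C)@EX).round(1),((p-C)@EY).round(1),status.sense()['ft_force'].round(1))
E
```

```text
time: 11.2
tool_pos: [647.0, 34.3, 24.4]
tcp_rot: [180.0, -0.0, 169.2]
ft_force: [0.2, -0.4, -0.0]
finger_gap: 14.3
time: 11.8
tool_pos: [646.9, 34.3, 39.2]
tcp_rot: [180.0, -0.0, 169.2]
ft_force: [-0.1, 1.0, -1.0]
finger_gap: 14.5
[646.8  34.2  39. ] 96.5 -40.6 [-0.1  1.  -0.9]
```

View pics/side8.png

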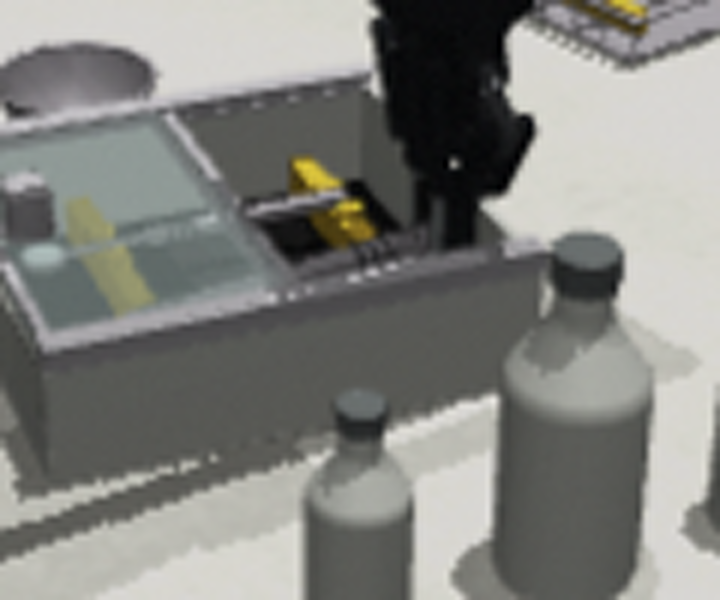

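View pics/top8.png

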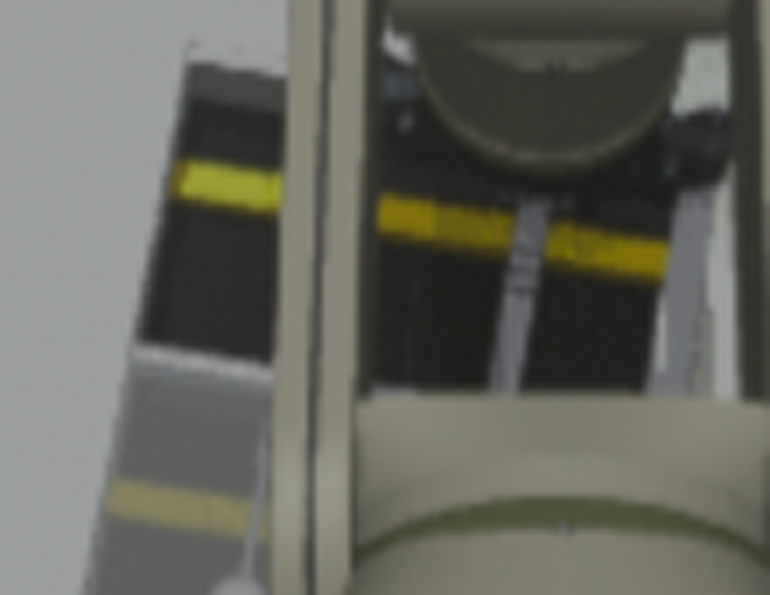

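```bash
python3 - <<'E'
from h import *
s=snap("side","side8f")
for p in [(430,237),(360,250),(290,268)]:
    print(p,onplane(s,p[0]/6+200-.4,p[1]/6+155-.4).round(1))
E
python3 -c "
import cv2
a=cv2.imread('pics/side8f.png')[180:215,225:285]
cv2.imwrite('pics/side8b.png',cv2.resize(cv2.convertScaleAbs(a,alpha=1.7),None,fx=12,fy=12,interpolation=cv2.INTER_NEAREST))"
```

```text
(430, 237) [89.4 47.9]
(360, 250) [53.8 48.3]
(290, 268) [19.1 46.1]
```

View pics/side8b.png

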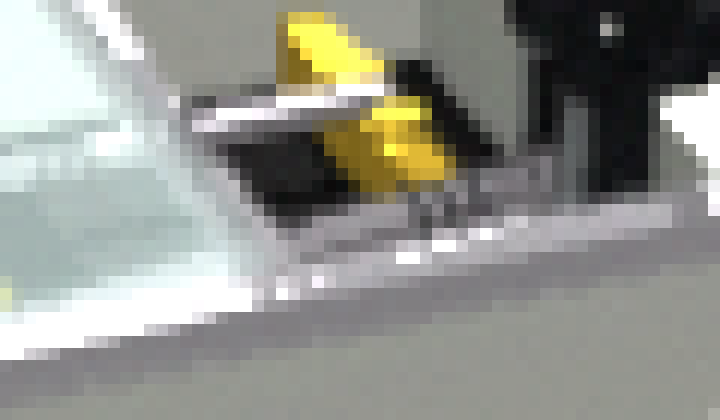

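```bash
python3 - <<'E'
from h import *
s=snap("side")
for p in [(290,220),(350,205),(420,188),(480,168),(540,150),(555,180)]:
    print(p,onplane(s,p[0]/12+225-.4,p[1]/12+180-.4,-40.6).round(1))
E
```

```text
(290, 220) [21.5 49.8]
(350, 205) [36.3 50.7]
(420, 188) [53.8 51.6]
(480, 168) [68.8 53.8]
(540, 150) [84.  55.5]
(555, 180) [88.2 46.6]
```

```bash
python3 -m crank '{"slide":[[0,0,-0.005],[0,0,-0.005],[0,0,-0.005],[0,0,-0.005],[0,0,-0.005],[0,0,-0.005],[0,0,0],[0,0,0]],"twist":[0,0,0,0,0,0,0,0]}'
python3 - <<'E'
from h import *
s=snap("side","side9f");zoom(s,"side9",225,165,285,215,12)
p=status.sense()['tool_pos'];print(p.round(1),((p-C)@EX).round(1),((p-C)@EY).round(1),status.sense()['ft_force'].round(1))
E
```

```text
time: 12.8
tool_pos: [647.2, 34.2, 69.5]
tcp_rot: [180.0, 0.0, 169.2]
ft_force: [0.0, 0.9, -2.7]
finger_gap: 14.4
[647.   34.2  69.2] 96.7 -40.6 [ 0.2 -1.4 -0.9]
```

View pics/side9.png

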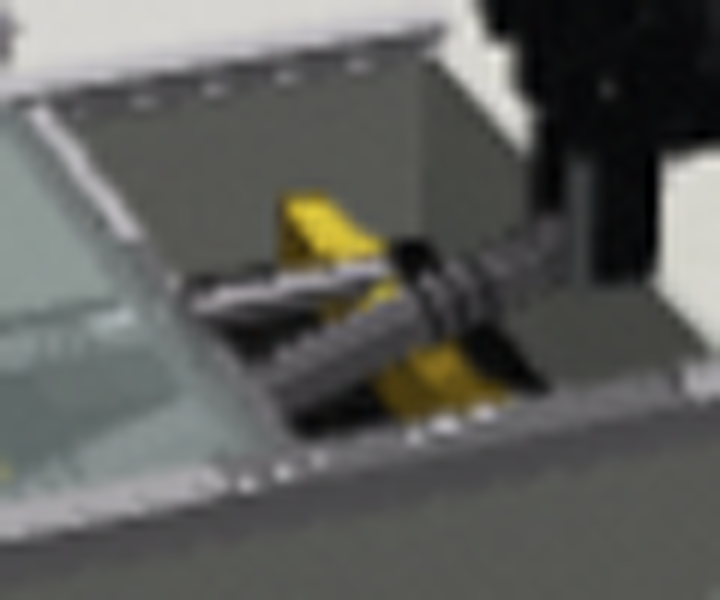

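```bash
python3 - <<'E'
from h import *
s=snap("side")
for p in [(275,365),(330,325),(400,283),(480,258),(550,218),(290,395),(420,335),(560,260)]:
    print(p,onplane(s,p[0]/12+225-.4,p[1]/12+165-.4).round(1))
E
```

```text
(275, 365) [17.8 59.9]
(330, 325) [31.2 67.6]
(400, 283) [48.4 75.1]
(480, 258) [68.2 77.7]
(550, 218) [85.5 84.8]
(290, 395) [21.5 51.2]
(420, 335) [53.6 60.4]
(560, 260) [88.5 73.2]
```

```bash
python3 -m crank '{"slide":[[0,0,-0.003],[0,0,0],[0,0,0]],"twist":[0,0,0]}'
python3 -m crank '{"slide":[[0,0,0],[0,0,0],[0,0,0],[-0.001,0,-0.002],[-0.009,0,-0.0035],[-0.009,0,-0.0035],[0,0,0]],"twist":[0,0,0,0,0,0,0]}' 1 100
python3 - <<'E'
from h import *
s=snap("side","side10f");zoom(s,"side10",215,155,295,215,10)
p=status.sense()['tool_pos'];print(p.round(1),((p-C)@EX).round(1),((p-C)@EY).round(1),status.sense()['ft_force'].round(1))
E
```

```text
time: 13.2
tool_pos: [647.1, 34.2, 72.4]
tcp_rot: [180.0, 0.0, 169.2]
ft_force: [0.1, -1.0, -1.7]
finger_gap: 14.2
time: 13.9
tool_pos: [667.6, 30.3, 82.5]
tcp_rot: [180.0, 0.2, 169.2]
ft_force: [-0.1, -0.7, -1.9]
finger_gap: 10.9
[666.9  30.4  82. ] 117.0 -40.6 [ 1.3 -1.4 -1.4]
```

View pics/side10.png

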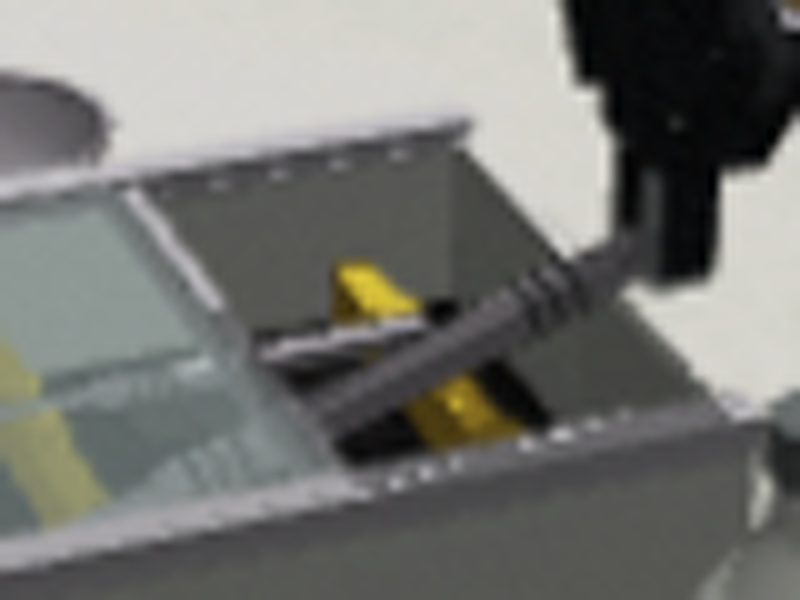

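```bash
python3 -m crank '{"slide":[[-0.009,0,-0.0035],[-0.009,0,-0.0035],[-0.009,0,-0.0035],[-0.009,0,-0.0035],[0,0,0],[0,0,0]],"twist":[0,0,0,0,0,0]}'
python3 - <<'E'
from h import *
s=snap("side","side11f");zoom(s,"side11",215,145,295,205,10)
p=status.sense()['tool_pos'];print(p.round(1),((p-C)@EX).round(1),((p-C)@EY).round(1),status.sense()['ft_force'].round(1))
E
```

```text
time: 14.55
tool_pos: [701.2, 23.9, 95.2]
tcp_rot: [180.0, 0.0, 169.2]
ft_force: [4.0, -1.1, -1.2]
finger_gap: 10.0
[701.2  23.9  95.3] 151.9 -40.6 [ 3.  -0.6 -0.8]
```

View pics/side11.png

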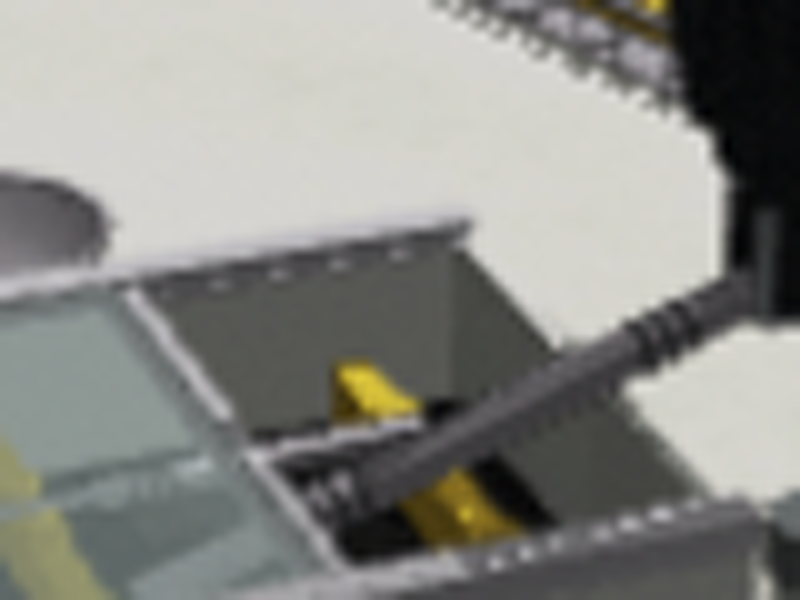

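```bash
python3 -m crank '{"slide":[[0,0,0],[0,0,0],[0,0,0]],"twist":[0,0,0]}'
python3 - <<'E'
from h import *
s=snap("side","side12f")
for p in [(365,478),(450,435),(550,378),(650,315),(740,268),(375,515),(500,455),(620,380),(750,300),(770,322)]:
    print(p,onplane(s,p[0]/10+215-.4,p[1]/10+145-.4).round(1))
zoom(s,"side12",260,150,310,187,16)
E
```

```text
time: 14.9
tool_pos: [701.1, 23.9, 95.5]
tcp_rot: [180.0, 0.0, 169.2]
ft_force: [2.3, -0.5, -1.8]
finger_gap: 10.4
(365, 478) [28.3 65.9]
(450, 435) [53.3 74.4]
(550, 378) [83.  86.4]
(650, 315) [112.8 100.4]
(740, 268) [139.9 110.1]
(375, 515) [31.3 53.6]
(500, 455) [68.5 65. ]
(620, 380) [104.4  81.7]
(750, 300) [143.7  99.5]
(770, 322) [150.5  91.3]
```

View pics/side12.png

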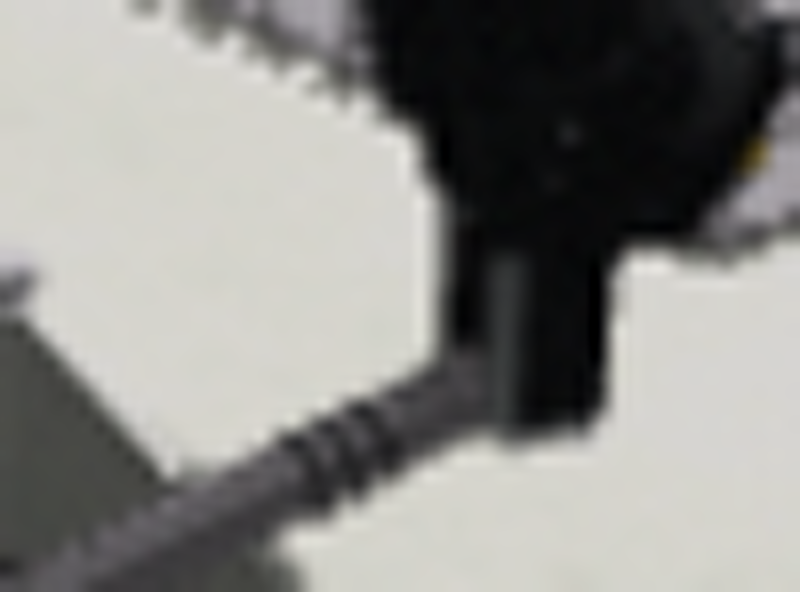

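```bash
python3 -m crank '{"slide":[[-0.009,0,-0.0036],[-0.009,0,-0.0036],[-0.009,0,-0.0036],[0,0,0],[0,0,0]],"twist":[0,0,0,0,0]}'
python3 - <<'E'
from h import *
s=snap("side","side13f");zoom(s,"side13",225,135,325,210,8)
p=status.sense()['tool_pos'];print(p.round(1),((p-C)@EX).round(1),((p-C)@EY).round(1),status.sense()['ft_force'].round(1))
E
```

```text
time: 15.45
tool_pos: [726.9, 19.0, 105.5]
tcp_rot: [-180.0, -0.1, 169.2]
ft_force: [0.7, -0.7, -3.3]
finger_gap: 10.8
[726.8  19.  105.4] 178.0 -40.5 [ 0.6  0.4 -2.4]
```

View pics/side13.png

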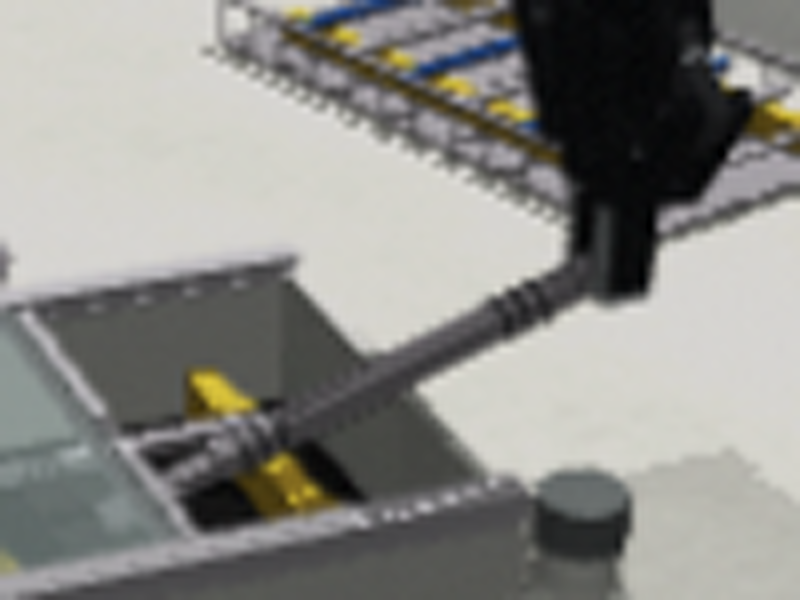

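```bash
python3 -m crank '{"slide":[[-0.01,0,-0.004],[-0.01,0,-0.004],[-0.01,0,-0.004],[-0.01,0,-0.004],[0,0,0],[0,0,0]],"twist":[0,0,0,0,0,0]}'
python3 - <<'E'
from h import *
s=snap("side","side14f");zoom(s,"side14",225,135,325,210,8)
p=status.sense()['tool_pos'];print(p.round(1),((p-C)@EX).round(1),((p-C)@EY).round(1),status.sense()['ft_force'].round(1))
E
```

```text
time: 16.1
tool_pos: [766.2, 11.5, 121.5]
tcp_rot: [-180.0, -0.1, 169.2]
ft_force: [-0.2, 1.2, -1.3]
finger_gap: 10.6
[766.   11.6 121.4] 217.9 -40.5 [-0.3 -0.9 -0.9]
```

View pics/side14.png

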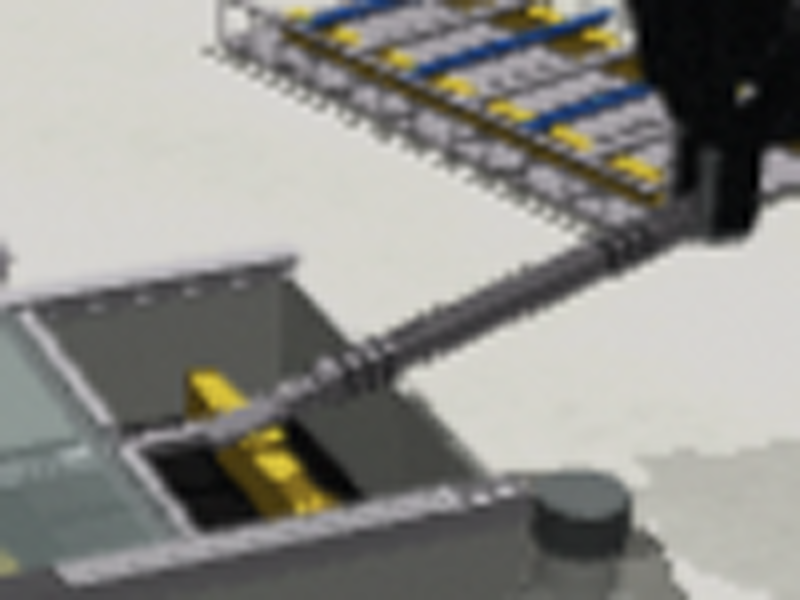

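```bash
python3 - <<'E'
from h import *
s=snap("side")
for p in [(150,440),(210,435),(280,392),(390,365),(690,215)]:
    print(p,onplane(s,p[0]/8+225-.4,p[1]/8+135-.4).round(1))
s=snap("top");zoom(s,"top14",175,90,285,225,4.4)
E
```

```text
(150, 440) [ 5.7 79.2]
(210, 435) [27.5 76.8]
(280, 392) [53.  88.4]
(390, 365) [94.1 91.1]
(690, 215) [208.6 129. ]
```

View pics/top14.png

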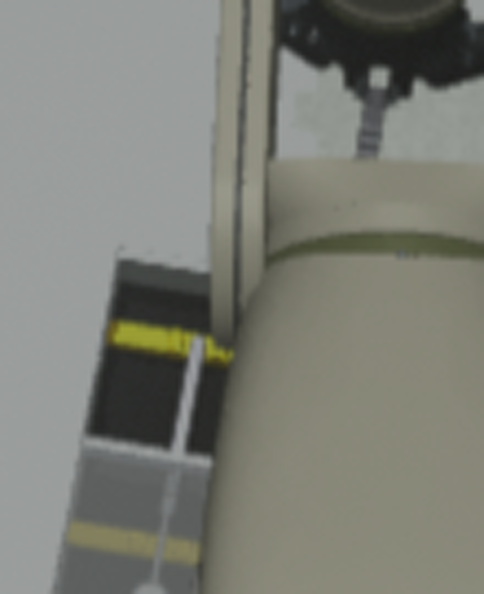

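```bash
python3 -m crank '{"slide":[[0,0,-0.006],[0,0,-0.012],[0,0,-0.014],[0,0,-0.014],[0,0,-0.014],[0,0,-0.014],[0,0,-0.012],[0,0,-0.006]],"twist":[0,0,0,0,0,0,0,0]}'
python3 -m crank '{"slide":[[0,0,-0.006],[0,0,-0.006],[0,0,0],[0,0,0],[0,0,0],[0,0,0],[0,0,0],[0,0,0]],"twist":[0,0,0,0,0,0,0,0]}'
python3 - <<'E'
from h import *
s=snap("side","side15");
s2=snap("top","top15");zoom(s,"side15c",180,85,350,235,4.5)
p=status.sense();print(p['tool_pos'].round(1),p['ft_force'].round(1),p['finger_gap'],p['time'])
E
```

```text
time: 17.05
tool_pos: [767.5, 11.3, 216.5]
tcp_rot: [180.0, 0.1, 169.2]
ft_force: [0.4, -0.3, -0.6]
finger_gap: 10.5
time: 17.85
tool_pos: [766.8, 11.3, 225.9]
tcp_rot: [-180.0, -0.0, 169.2]
ft_force: [-0.1, -0.7, -1.1]
finger_gap: 10.8
[766.8  11.3 226. ] [-0.6  0.2 -0.2] 10.551560929248426 17.95
```

View pics/side15c.png

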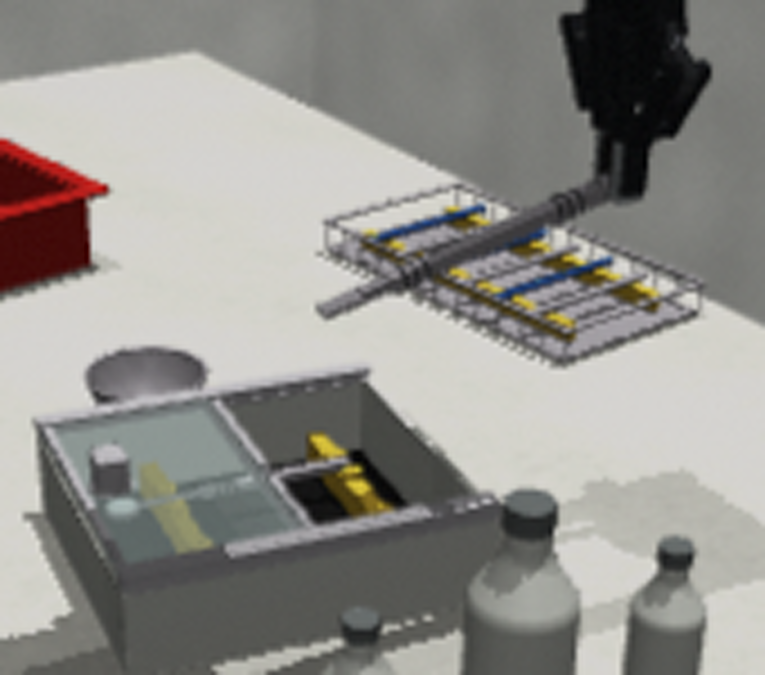

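View pics/top15.png

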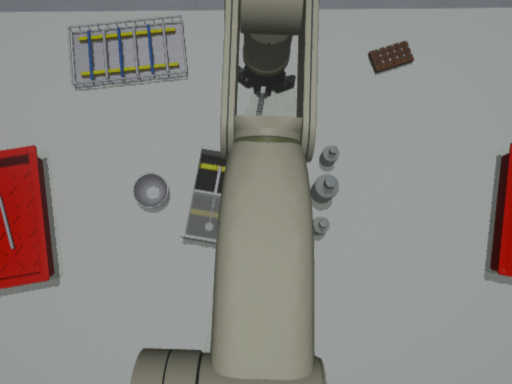

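```bash
python3 -m crank '{"slide":[[0,0,0],[0,0,0],[0,0,0],[0,0,0],[0,0,0],[0,0,0],[0,0,0],[0,0,0]],"twist":[0,0,0,0,0,0,0,0]}'
python3 - <<'E'
from h import *
s=snap("side","side16")
a=cv2.imread("pics/side15.png");b=cv2.imread("pics/side16.png")
print("diff px",(cv2.absdiff(a,b).max(2)>40).sum())
for p in [(322,310),(605,190)]: print(onplane(s,p[0]/4.5+180-.4,p[1]/4.5+85-.4).round(1))
k=onplane(s,110/4.5+180-.4,452/4.5+85-.4,0);print("knob top centre",k.round(1))
E
```

```text
time: 18.75
tool_pos: [766.9, 11.3, 226.1]
tcp_rot: [-180.0, 0.0, 169.2]
ft_force: [0.1, -0.3, -0.7]
finger_gap: 10.7
diff px 4
[ 27.6 181.7]
[208.6 231.2]
knob top centre [-91.3  91.5]
```

```bash
python3 -c "
from bench import hand_in; print(hand_in())"
```

```text
the job is handed in; nothing more can be done
None
```

I slid the cover open to its stop, drew the chisel out slantwise from under the fixed pane, and handed the job in with the chisel held in the air. The hand-in reported no verdict.

**How it went:**
- **Cover:** I pushed it by its knob until the wrist force rose to 14 N at the stop. A later picture put the knob at about x −91 in the case frame, which is roughly 107 mm open.
- **Chisel:** My first grip on the handle lifted it level, so I set it back 10 mm towards −x and re-gripped it lightly at the cap. The cap end then rose while the handle pivoted on the near rest to about 20°.
- **Withdrawal:** I tightened the grip to 100 N to hold that tilt, drew the chisel out along its own axis, and lifted it.

**Last checks before handing in (18.75 s):**
- **Height:** The blade end was at about z 180 mm and the cap end at about 230 mm.
- **Stillness:** Two pictures about 0.8 s apart differed by 4 pixels.
- **Other objects:** The mirror lay in its place, and the bowl and bottle looked unmoved. I judged these by eye and did not measure them.

**What disagreed or was not measured:**
- **Finger opening:** The gripper read about 10.7 mm although the cap is 16 mm across. I think this is finger flex from gripping near the tips; the pictures showed no slipping.
- **Pane force:** I could not measure the contact force on the pane directly. The wrist force stayed under about 5 N through the tilt and draw.

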